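Reset the exhaust flap's stay to its widest hole

ROBOT

A 6-joint arm with a two-finger parallel gripper is mounted at the origin on the work surface. World frame = base frame: x ahead of the robot, y to its left, z up, the work surface at z = 0. Lengths are in m, angles in degrees, forces in N, time in s.
With the tool pointing down it reaches from about 0.35 to 0.875 m from the base axis. Payload 15.5 kg.
Tool frame: the origin (TCP) lies at the very end of the fingers, on their centre line; the grasp point (between the pads) lies bot.pinch_z behind it (bot.pinch_z is the distance from the TCP to the grasp point, in m); x points along the fingers, y is the direction in which the jaws open and shut, and the axes are right-handed (so a half turn about x gives the same grasp; the last joint's range is limited). The gripper opens to 85 mm and grips with 20 to 120 N. Pads are 22 mm wide; open, the fingers measure 114 mm over their backs; the gripper's body (76 mm by 85 mm) begins 54 mm behind the grasp point. The pads swing forward as they close: fully open they stand 13 mm farther back than shut.
Start: joints at [-71.935, 28.281, 77.091, -0, 74.628, -5.472], TCP at [0.25, -0.573, 0.231] pointing down, gripper open.
Joint ranges: [-166.48, 166.48], [-47.26, 123.95], [12.59, 153.08], [-70.14, 250.14], [6.76, 159.57], [-176.63, 176.63]. Speed limits (degrees/s): [108.29, 108.29, 147.25, 172.46, 172.46, 172.46].

INTERFACE

Orientations are given as a 3x3 rotation matrix whose columns are the frame's x, y, z axes.
In Python, from station import bot, optics gives the robot as it stands.
- The arm moves only by the tool apply_moves, never from a script. Its argument "moves" is one flat list of numbers, 7 for each row, row after row: the shift along the tool's x, y, z in m, then the turn, a rotation vector about the tool's x, y, z in degrees, then the finger opening in m, from 0 to 0.0854. In form: [dx, dy, dz, rx, ry, rz, fingers, dx, dy, dz, rx, ry, rz, fingers, ...]. A call has 1 to 5 rows; each row shifts and turns the commanded pose from where the row before left it, along the tool's axes as they then stand; what a row does not reach is not made up. A row lasts 1/10 s, in which the tool goes at most 50 mm and 8.59 degrees, less where a joint would pass 70% of its speed; a pose out of reach is approached as far as the arm can. A call is refused whole if a number of a shift passes 0.05 or a number of a turn 8.59, either way. A call with a gripper value outside its range is refused whole. The fingers move at their own pace and stop on an object; "squeeze" is the grip in N (left out, the last holds). Time passes only in rows, so rows that do not move let the fingers close. It gives the time, the measured TCP pose, the force and the opening at its end, in the units of the state.
- bot.observe(): the state, without advancing time (a new reading comes with each control period).
- optics.grab_frame(name): name is "scene" or "side" or "wrist"; returns a dict with "pixels" (384x512x3 uint8, red, green, blue), "vfov" (degrees; the focal length in pixels is half the picture's height over the tangent of half this angle, whatever the lens; pixels are square), "cx", "cy" (the principal point, pixels), "R" (3x3) and "t" (3): a world point X has camera coordinates R X + t. Camera axes: x right, y down, z forward; pixel columns grow to the right and rows downward; lengths in m; the calibration is good to about 2 mm. The wrist camera is an equidistant fisheye: a pixel r from the principal point sees the ray r / f radians off the axis. A picture is of the moment at which its call begins. There is no depth.
- bot.close_job(): hands the job in, once; it reports no verdict.
The state is a dict: "time_s": time; "joint_positions": joint angles; "joint_vel": joint speeds; "effort": joint torques, N m; "tcp_pos": TCP position; "ee_rot": TCP orientation; "force": force on the tool from outside, world axes, zero at the start; "wrist_torque": the same for the moment, N m; "opening": finger opening in m.
Only numpy, scipy, OpenCV 4.12 (cv2) and the standard library are available. Lean on these libraries where they do the work, as an engineer would, in place of code of your own. Each camera call takes 0.05 s, during which the arm holds its last target. There are 200 camera calls.

TASK

The exhaust box's flap is propped ajar by a flat stay whose hole nearest the pivot sits on the pin. Lift the stay off the pin, swing the flap wider against its spring and put the hole nearest the grip over the pin, pressed fully home on the pin's shoulder, then let go. Work gently by feel: never bear on the pin with more than about 25 N, do not let the flap swing shut, and leave everything else as it is.

Things in the scene. Friction and masses are not known exactly. Their poses are not given: they have to be found in the camera images.
- vent: Ivory sheet-metal exhaust-air box fixed to the bench, 190 (x) x 240 (y) x 110 mm high; origin at the centre of its underside, x towards its rear, z up. The flap covers its front (-x) face. A steel duct stub sticks out of its +y side.
- flap (a joint): Opening of the aluminium flap (200 mm wide, 100 mm high) that hangs on an upright hinge at the +y end of the box's front face and opens towards the robot. 0 at the start (0.35 rad ajar), grows as it opens, -0.35 is shut. A closing spring pulls it: about 3 N at the stay's pivot at the start, 5 N when wide open. To have the outer hole on the pin it must read about 0.45.
- flap_hinge (a point): Point on the flap's upright hinge axis, at the height of the underside of the seated stay (126 mm above the bench). The stay's pivot lies 150 mm from this axis and circles about it, clockwise from above as the flap opens.
- stay: The stay: flat steel bar 241 x 24 x 5 mm, level over the box's top. Origin on its pivot on the flap, at the bar's underside; x along the bar to the grip end, z up. Three round through holes of 9.2 mm, 116, 146 and 176 mm from the pivot; the bar ends 227 mm from it. It swivels freely about the upright pivot; its free end lifts about a stiff level hinge there (see grip).
- grip (a point): On the axis of the stay's upright black round grip, 25 mm above the bar's underside; the grip is 18 mm across, part of the bar, 211 mm from the pivot, and stands from 5 to 37 mm above the underside. Let go, the bar keeps its height, raised or not: it takes 1 to 2 N at the grip, plus any rubbing on the pin, to raise or lower it.
- hole_inner (a point): Centre of the hole nearest the pivot (116 mm from it), at the stay's underside. At the start it is on the pin.
- hole_outer (a point): Centre of the hole nearest the grip (176 mm from the pivot), at the stay's underside. An empty middle hole lies between the two.
- pin_seat (a point): Centre of the flat steel shoulder (18 mm across, 126 mm above the bench) on which the seated stay rests; fixed on the box's top. The upright pin, 8 mm across with a flat top and a 1 mm bevel, stands on it.
- pin_tip (a point): Centre of the pin's top, 11 mm above the shoulder.
- shell_a: orange plastic power-tool housing lying on the bench, about 150 x 150 x 36 mm; leave it alone.
- shell_b: a second such orange housing; leave it alone.
- screw_cup: small steel bowl, 44 mm across and 30 mm high, standing on the box's top towards its +y side; leave it alone.
- bearing: plain steel disc, 36 mm across and 14 mm high, lying on the box's top; leave it alone.
- grease: white bottle with a black cap, 48 mm across and 110 mm high; leave it alone.
- driver: screwdriver lying on the bench; leave it alone.
- tape: clear ring, 90 mm across and 24 mm high, lying flat; leave it alone.
- pin: The pin with its shoulder, one fixed steel part on the box's top; this origin is at its axis at bench height.

How it is judged:
By the outcome, as a careful person would: the job done as asked, in the order asked, and still so for the second after the job is handed in, with the robot touching nothing.
It also fails if it takes over 64 s, if anything falls off the work surface, if the arm or the gripper's body presses on something with over 40 N, if the wrist force passes 120 N, or if a joint passes its speed limit or range.

## Working session

There is one attempt and no reset: what is moved stays moved. The work goes in short steps, Python scripts to look and compute and a tool call to move; the robot and the scene stay as the last step left them, time stands still between calls to the robot, and variables do not carry over. Pictures are saved under pics/ and viewed, about 8 in all and at most 12, crops included, and the job is handed in when it is done.

Besides the shell and the picture viewer there is one more tool, called after "Emit:" in YAML: its name, and indented under it one key for each argument. apply_moves: Moves the arm, as the interface text tells. Its arguments: {"type":"object","properties":{"moves":{"type":"array","items":{"type":"number"}},"squeeze":{"type":"number"}},"required":["moves"]}

```bash
mkdir -p pics; ls
cat > h.py <<'E'
import numpy as np,cv2
from station import bot,optics
def snap(n,f):
    d=optics.grab_frame(n); cv2.imwrite('pics/'+f,d['pixels'][:,:,::-1]); np.save('pics/'+f+'.npy',{k:d[k] for k in d if k!='pixels'},allow_pickle=True); return d
E
python3 - <<'E'
from h import *
a=snap('scene','s0.png');b=snap('side','d0.png');w=snap('wrist','w0.png')
for d in(a,b,w): print(d['vfov'],d['cx'],d['cy'],np.round(d['R'],4).tolist(),np.round(d['t'],4))
s=bot.observe();print(s,bot.pinch_z)
cv2.imwrite('pics/m0.png',cv2.resize(np.hstack([a['pixels'],b['pixels']])[:,:,::-1],(800,300)))
E
```

```text
pics
55.664658202517565 255.26699203527468 195.72051130031738 [[-0.8476, 0.5305, 0.0073], [0.3968, 0.643, -0.655], [-0.3522, -0.5523, -0.7556]] [ 0.4516 -0.1567  1.2315]
46.67368689387635 258.0191016515396 189.66097219174873 [[-0.7005, -0.7136, 0.0075], [-0.3488, 0.3332, -0.876], [0.6226, -0.6163, -0.4823]] [0.3828 0.2844 0.9588]
65.70646984690485 253.31565778391328 192.62409316659839 [[0.4001, -0.9165, -0.0012], [-0.8805, -0.3848, 0.2769], [-0.2543, -0.1097, -0.9609]] [-0.6251 -0.0387  0.3789]
{'time_s': 0.15, 'joint_positions': array([-7.19337482e+01,  2.83069081e+01,  7.71177295e+01, -7.39950076e-04,
        7.46257216e+01, -5.47248306e+00]), 'joint_vel': array([-0.00533603, -0.00348157, -0.14553786,  0.03276882, -0.05307527,
       -0.00025195]), 'effort': array([ 1.37356441e-03, -8.82538533e+01, -3.84068906e+01, -1.85191548e-04,
        7.16044902e-03,  4.14929744e-06]), 'tcp_pos': array([ 0.2495194 , -0.57275864,  0.2308424 ]), 'ee_rot': array([[-2.84409985e-04,  3.99371976e-01, -9.16788931e-01],
       [ 8.31738226e-04, -9.16788556e-01, -3.99372071e-01],
       [-9.99999614e-01, -8.76113803e-04, -7.14291195e-05]]), 'force': array([ 0.20799145, -0.00387732,  0.8114624 ]), 'wrist_torque': array([-0.02078946, -0.01397974,  0.01002062]), 'opening': 0.0855070077635611} 0.0187
```

View pics/s0.png

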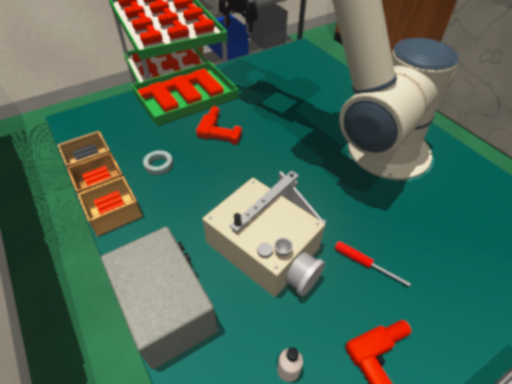

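View pics/d0.png

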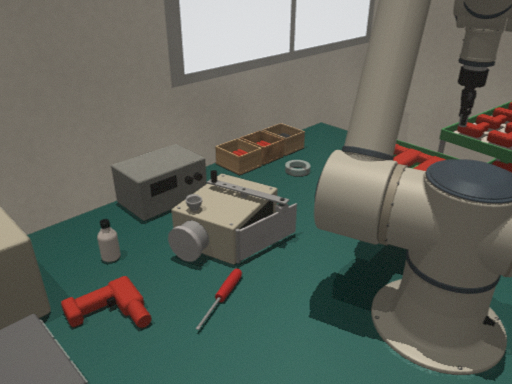

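The scene view shows the box around (265,235), with the grip at about (238,218) and the stay's pivot end at about (290,178). The side view shows the grip at about (214,176) and the pivot end at about (285,201). I'll enlarge both for measuring.

Run:
```python
import cv2,numpy as np
a=cv2.imread('pics/s0.png')[160:300,195:335];b=cv2.imread('pics/d0.png')[160:265,165:305]
a=cv2.resize(a,None,fx=4,fy=4,interpolation=cv2.INTER_CUBIC);b=cv2.resize(b,None,fx=5.7,fy=5.7,interpolation=cv2.INTER_CUBIC)
cv2.imwrite('pics/a1.png',a);cv2.imwrite('pics/b1.png',b)
```

```text
(no output)
```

View pics/a1.png

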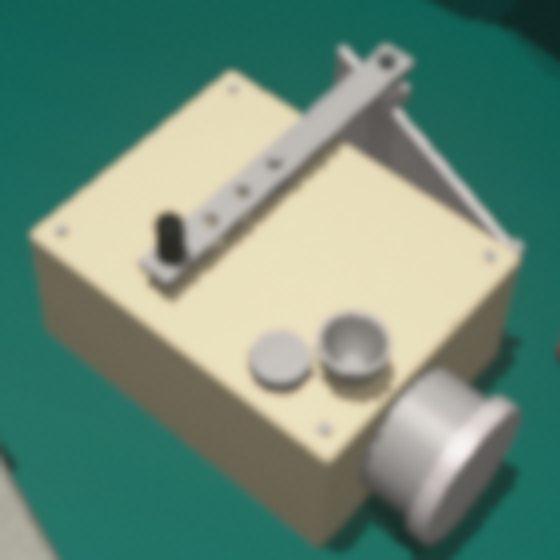

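View pics/b1.png

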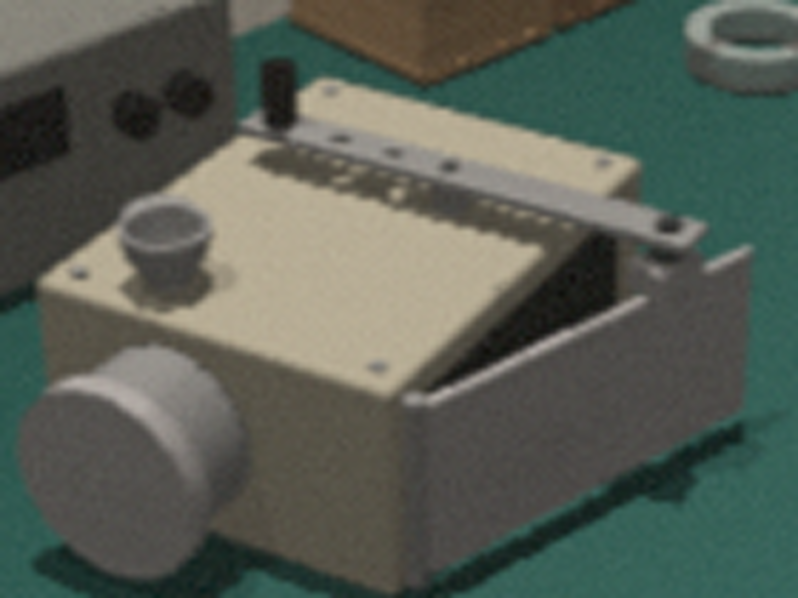

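Both crops show three stay holes, the pivot, the grip and the box corners clearly. I'll fit the box and stay poses to these points.

```bash
cat > fit.py <<'E'
import numpy as np
from scipy.optimize import least_squares
L=lambda f:np.load('pics/'+f+'.npy',allow_pickle=True).item()
S,D=L('s0.png'),L('d0.png')
def proj(c,X):
    f=192/np.tan(np.radians(c['vfov']/2)); p=np.asarray(X)@c['R'].T+c['t']
    return f*p[:,:2]/p[:,2:]+[c['cx'],c['cy']]
st=np.array([[0,0,.131],[.146,0,.131],[.176,0,.131],[.211,0,.163]])
bx=np.array([[-.095,-.12,.11],[.095,-.12,.11],[.095,.12,.11],[-.095,.12,.11]])
sa=np.array([[387,62],[242,190],[211,217],[170,219],[232,68],[30,235],[325,462],[517,258]])
sb=np.array([[670,224],[394,153],[342,138],[278,66],[638,160],[325,78],[40,285],[393,395]])
ua=(sa+.5)/4-.5+[195,160]; ub=(sb+.5)/5.7-.5+[165,160]
def T(p,X):
    c,s=np.cos(p[2]),np.sin(p[2]); Y=X.copy(); Y[:,0]=p[0]+c*X[:,0]-s*X[:,1]; Y[:,1]=p[1]+s*X[:,0]+c*X[:,1]; return Y
def res(q):
    W=np.vstack([T(q[:3],st),T(q[3:6],bx)])
    return np.r_[(proj(S,W)-ua-q[6:8]).ravel(),(proj(D,W)-ub-q[8:10]).ravel(),q[6:]/1.5]
r=least_squares(res,[.45,0,0.,.55,.05,0,0,0,0,0],loss='soft_l1')
if __name__=='__main__':
    q=r.x;print(np.round(q,4),np.degrees(q[[2,5]]),r.cost);print(np.round(res(q)[:32].reshape(-1,2),1).tolist())
    P=T(q[:3],np.array([[0,0,0],[.116,0,.126],[.176,0,.126],[.211,0,.151]]));print('pivot,pin,outer,grip',np.round(P,4).tolist())
    print('box corner hinge',T(q[3:6],bx)[3])
    v=lambda P:(lambda c,s:[c*(P[0]-q[3])+s*(P[1]-q[4]),-s*(P[0]-q[3])+c*(P[1]-q[4])])(np.cos(q[5]),np.sin(q[5]))
    print('in box frame',[np.round(v(p),4) for p in P])
E
python3 fit.py
```

```text
[ 0.4356  0.0201  0.3     0.5717  0.0945  0.2904 -0.4936 -0.7518  0.3972
 -0.5793] [17.19079304 16.64117904] 5.17217338585833
[[-0.3, 0.0], [0.1, 0.1], [-0.2, 0.5], [-0.2, 0.5], [-0.3, -0.3], [-0.9, -0.8], [0.6, 0.3], [1.6, -0.9], [0.3, 0.8], [0.4, 0.2], [0.2, 0.3], [0.3, -0.2], [1.2, -0.1], [-0.5, -0.6], [-1.2, -0.9], [-0.5, 0.0]]
pivot,pin,outer,grip [[0.4356, 0.0201, 0.0], [0.5464, 0.0544, 0.126], [0.6037, 0.0721, 0.126], [0.6372, 0.0825, 0.151]]
box corner hinge [0.44632514 0.18227977 0.11      ]
in box frame [array([-0.1517, -0.0323]), array([-0.0357, -0.0312]), array([ 0.0243, -0.0306]), array([ 0.0593, -0.0303])]
```

Emit:
apply_moves:
  moves: [0,0,0,6.3,0,0,0.085,0,-0.032,-0.035,0,0,0,0.085,0,-0.032,-0.035,0,0,0,0.085,0,-0.032,-0.035,0,0,0,0.085,0,-0.032,-0.035,0,0,0,0.085]

```text
time_s: 0.65
tcp_pos: [0.3458, -0.4075, 0.2311]
ee_rot: [[-0.0, 0.296, -0.955], [0.0, -0.955, -0.296], [-1.0, -0.0, 0.0]]
force: [0.6, -1.7, 0.5]
opening: 0.0846
```

Emit:
apply_moves:
  moves: [0,-0.032,-0.035,0,0,0,0.085,0,-0.032,-0.035,0,0,0,0.085,0,-0.032,-0.035,0,0,0,0.085,0,-0.032,-0.035,0,0,0,0.085,0,-0.032,-0.035,0,0,0,0.085]

```text
time_s: 1.15
tcp_pos: [0.4657, -0.2028, 0.2313]
ee_rot: [[-0.0, 0.296, -0.955], [0.0, -0.955, -0.296], [-1.0, -0.0, 0.0]]
force: [0.4, -1.1, -0.0]
opening: 0.085
```

Emit:
apply_moves:
  moves: [0,-0.032,-0.035,0,0,0,0.085,0,-0.032,-0.035,0,0,0,0.085,0,-0.032,-0.035,0,0,0,0.085,0,-0.016,-0.018,0,0,0,0.085,0,0,0,0,0,0,0.085]

```text
time_s: 1.65
tcp_pos: [0.5506, -0.0584, 0.231]
ee_rot: [[0.0, 0.299, -0.954], [0.001, -0.954, -0.299], [-1.0, -0.0, -0.0]]
force: [-0.4, -0.7, 0.2]
opening: 0.0849
```

Run:
```python
from h import *
snap('wrist','w1.png')
```

```text
(no output)
```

View pics/w1.png

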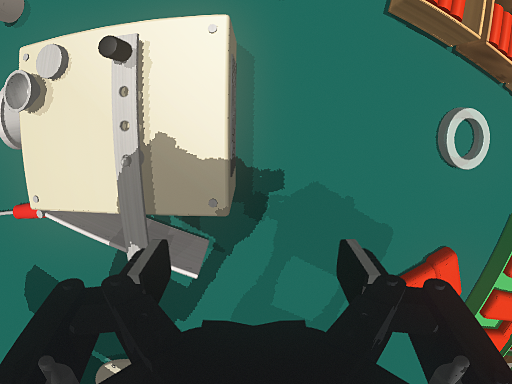

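The wrist view shows the grip top at about (109,47), the outer hole at (124,91), the middle hole at (125,126) and the pin at about (127,160). I'll combine these with the first fit.

```bash
cat > fit2.py <<'E'
from fit import *
import cv2
W=L('w1.png')
def fe(c,X):
    f=192/np.tan(np.radians(c['vfov']/2)); p=np.asarray(X)@c['R'].T+c['t']
    n=np.hypot(p[:,0],p[:,1]);th=np.arctan2(n,p[:,2]); return f*(th/n)[:,None]*p[:,:2]+[c['cx'],c['cy']]
uw=np.array([[124,91],[125,126],[109,47]])
wp=np.array([[.176,0,.131],[.146,0,.131],[.211,0,.163]])
if __name__=='__main__':
    q=r.x; print(np.round(fe(W,T(q[:3],wp))-uw,1).tolist())
    r2=least_squares(lambda q:np.r_[res(q),(fe(W,T(q[:3],wp))-uw-q[10:12]).ravel(),q[10:]/1.5],list(q)+[0,0],loss='soft_l1');q=r2.x
    print(np.round(q,4),np.degrees(q[[2,5]]))
    print(np.round(T(q[:3],np.array([[0,0,0],[.116,0,.126],[.176,0,.126],[.211,0,.151]])),4).tolist())
    rr=least_squares(lambda p:(fe(W,T(p,wp))-uw).ravel(),q[:3]);print('wrist only',rr.x,np.degrees(rr.x[2]),T(rr.x,np.array([[.116,0,.126],[.211,0,.151]])), rr.fun)
    print(np.round(fe(W,T(q[:3],np.array([[.116,0,.137],[0,0,.131]]))),1))
    im=cv2.resize(cv2.imread('pics/w1.png')[20:180,80:180],None,fx=5,fy=5,interpolation=cv2.INTER_CUBIC)[:600];cv2.imwrite('pics/w1c.png',im)
E
python3 fit2.py
```

```text
[[1.4, -1.4], [1.4, -2.0], [0.1, -3.4]]
[ 0.4334  0.0217  0.2928  0.57    0.095   0.2897  0.2157 -0.8968  0.6794
 -0.2986  0.0713 -0.1106] [16.77799737 16.5997725 ]
[[0.4334, 0.0217, 0.0], [0.5444, 0.0551, 0.126], [0.6019, 0.0725, 0.126], [0.6354, 0.0826, 0.151]]
wrist only [0.43242736 0.0240854  0.2787436 ] 15.970831946039144 [[0.54394998 0.05600256 0.126     ]
 [0.63528315 0.08214162 0.151     ]] [ 0.395167    0.87030794 -0.1702898   0.22423352 -0.28219921 -1.01728679]
[[124.6 161.1]
 [141.5 274.8]]
```

View pics/w1c.png

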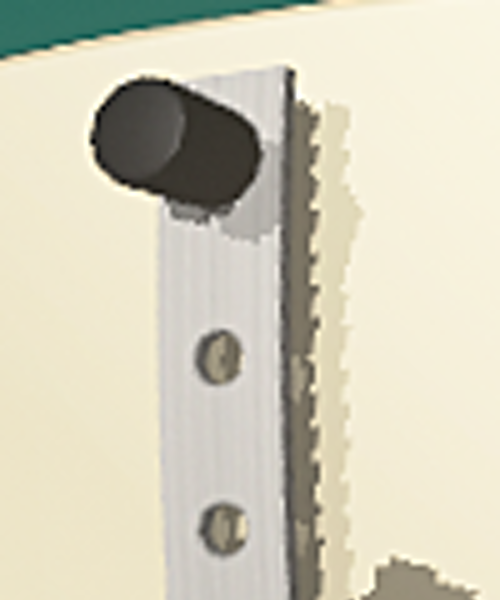

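Emit:
apply_moves:
  moves: [0,-0.0274,-0.0308,0,0,0,0.06,0,-0.0274,-0.0308,0,0,0,0.06,0,-0.0274,-0.0308,0,0,0,0.06,0,-0.0274,-0.0308,0,0,0,0.06,0.03,0,0,0,0,0,0.06]

```text
time_s: 2.2
tcp_pos: [0.6384, 0.0827, 0.204]
ee_rot: [[0.007, 0.298, -0.954], [0.001, -0.955, -0.298], [-1.0, 0.001, -0.007]]
force: [0.4, -0.4, 0.0]
opening: 0.0603
```

Emit:
apply_moves:
  moves: [0.01,0,0,0,0,0,0.06,0,0,0,0,0,0,0.06,0,0,0,0,0,0,0.06]

```text
time_s: 2.5
tcp_pos: [0.6344, 0.0788, 0.1919]
ee_rot: [[-0.0, 0.295, -0.956], [-0.0, -0.956, -0.295], [-1.0, 0.0, 0.0]]
force: [0.0, -0.1, -0.1]
opening: 0.0597
```

Run:
```python
from h import *
snap('wrist','w2.png'); s=bot.observe();print(s['time_s'],s['tcp_pos'],s['force'])
```

```text
2.55 [0.63475857 0.0788959  0.19237835] [-6.80993090e-01 -4.28024802e-01  2.89412428e-04]
```

View pics/w2.png

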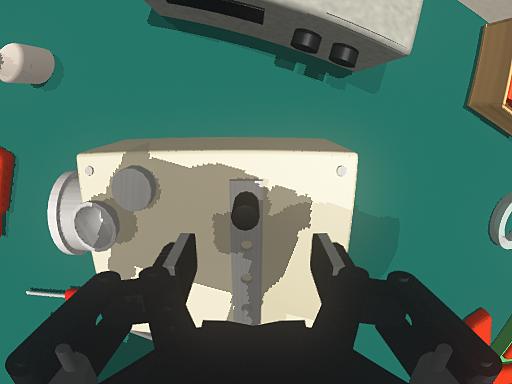

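The wrist view shows the fingers straddling the stay, with the grip at about (245,210) and the finger midline at about column 253. I'll locate the grip from this view.

Run:
```python
from fit2 import *
W=L('w2.png'); q=[.4334,.0217,.2928]
P=np.array([[.211,0,.163],[.211,0,.131],[.176,0,.131],[.146,0,.131]])
print(np.round(fe(W,T(np.array(q),P)),1).tolist())
print('tcp now',fe(W,np.array([[.6347,.0789,.192]])))
im=cv2.imread('pics/w2.png')[175:295,205:290]; g=cv2.cvtColor(im,6); m=(g<60).astype(np.uint8)
n,l,s,c=cv2.connectedComponentsWithStats(m); print([(s[i].tolist(),c[i].round(1)) for i in range(1,n) if s[i][4]>15])
cv2.imwrite('pics/w2c.png',cv2.resize(im,None,fx=5,fy=5,interpolation=2))
```

```text
[[246.4, 218.4], [247.4, 202.4], [247.3, 246.0], [247.4, 279.0]]
tcp now [[251.47021462 241.06511781]]
[([26, 17, 28, 39, 865], array([40.1, 36.1]))]
```

View pics/w2c.png

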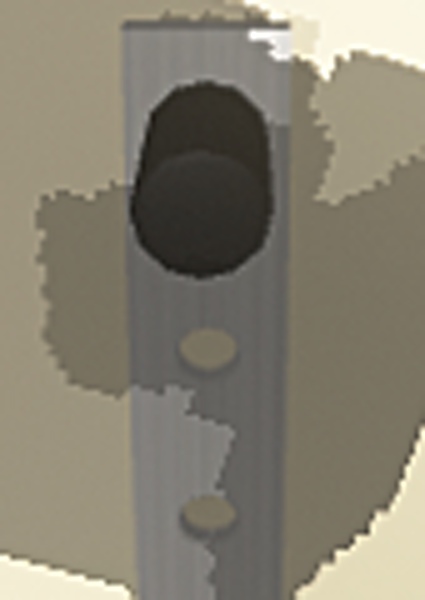

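Emit:
apply_moves:
  moves: [0,-0.0042,-0.0021,0,0,0,0.06,0.02,0,0,0,0,0,0.06,0.02,0,0,0,0,0,0.06,0.017,0,0,0,0,0,0.06,0,0,0,0,0,0,0.03]

```text
time_s: 3.05
tcp_pos: [0.6344, 0.0846, 0.133]
ee_rot: [[-0.003, 0.296, -0.955], [-0.0, -0.955, -0.296], [-1.0, -0.001, 0.002]]
force: [-1.1, 0.7, 0.4]
opening: 0.0467
```

Emit:
apply_moves:
  moves: [0,0,0,0,0,0,0.022,0,0,0,0,0,0,0.022,0,0,0,0,0,0,0.022]

```text
time_s: 3.35
tcp_pos: [0.6359, 0.0846, 0.1355]
ee_rot: [[0.002, 0.296, -0.955], [0.0, -0.955, -0.296], [-1.0, 0.0, -0.002]]
force: [0.3, -0.1, 0.4]
opening: 0.0221
```

Emit:
apply_moves:
  moves: [0,0,0,0,0,0,0.019,0,0,0,0,0,0,0.017,0,0,0,0,0,0,0.015]
  squeeze: 20

```text
time_s: 3.65
tcp_pos: [0.6357, 0.0847, 0.1349]
ee_rot: [[0.001, 0.296, -0.955], [0.0, -0.955, -0.296], [-1.0, 0.0, -0.001]]
force: [-0.0, -0.6, 5.6]
opening: 0.0176
```

Emit:
apply_moves:
  moves: [0,0,0,0,0,0,0.012]
  squeeze: 25

```text
time_s: 3.75
tcp_pos: [0.6357, 0.0847, 0.1349]
ee_rot: [[0.001, 0.296, -0.955], [0.0, -0.955, -0.296], [-1.0, 0.0, -0.001]]
force: [-1.4, -0.4, 5.8]
opening: 0.0174
```

Emit:
apply_moves:
  moves: [-0.0028,0,0.0002,0,0.75,0,0.012,-0.0028,0,0.0001,0,0.75,0,0.012,0,0,0,0,0,0,0.012]

```text
time_s: 4.05
tcp_pos: [0.6352, 0.0845, 0.1404]
ee_rot: [[0.027, 0.296, -0.955], [0.008, -0.955, -0.296], [-1.0, 0.0, -0.028]]
force: [3.6, 1.9, -1.4]
opening: 0.0172
```

Emit:
apply_moves:
  moves: [-0.0055,0,0.0003,0,1.5,0,0.012,-0.0055,0,0.0003,0,1.5,0,0.012,0,0,0,0,0,0,0.012]

```text
time_s: 4.35
tcp_pos: [0.6339, 0.0841, 0.1519]
ee_rot: [[0.077, 0.296, -0.952], [0.024, -0.955, -0.295], [-0.997, 0.0, -0.081]]
force: [4.4, 2.0, -2.0]
opening: 0.0172
```

Emit:
apply_moves:
  moves: [-0.0055,0,0.0003,0,1.5,0,0.012,-0.0055,0,0.0003,0,1.5,0,0.012,0,0,0,0,0,0,0.012]

```text
time_s: 4.65
tcp_pos: [0.6322, 0.0836, 0.1626]
ee_rot: [[0.127, 0.296, -0.947], [0.039, -0.955, -0.293], [-0.991, 0.0, -0.133]]
force: [3.8, 1.9, -1.1]
opening: 0.0172
```

Emit:
apply_moves:
  moves: [-0.0013,0.0011,0.01,2,0,0.27,0.012,-0.0013,0.0014,0.01,2,0,0.27,0.012,-0.0013,0.0017,0.0099,2,0,0.27,0.012,0,0,0,0,0,0,0.012,0,0,0,0,0,0,0.012]
  squeeze: 40

```text
time_s: 5.15
tcp_pos: [0.6049, 0.0718, 0.1619]
ee_rot: [[0.128, 0.195, -0.972], [0.025, -0.981, -0.193], [-0.991, 0.001, -0.131]]
force: [4.1, -1.9, -0.1]
opening: 0.0167
```

Emit:
apply_moves:
  moves: [-0.0013,0.0021,0.0099,2,0,0.27,0.012,-0.0013,0.0025,0.0098,2,0,0.27,0.012,-0.0013,0.0028,0.0097,2,0,0.27,0.012,0,0,0,0,0,0,0.012,0,0,0,0,0,0,0.012]

```text
time_s: 5.65
tcp_pos: [0.5773, 0.0599, 0.162]
ee_rot: [[0.131, 0.091, -0.987], [0.011, -0.996, -0.09], [-0.991, 0.001, -0.132]]
force: [4.9, 0.0, 0.2]
opening: 0.0166
```

Run:
```python
from h import *
w=snap('wrist','w3.png'); d=snap('scene','s3.png');e=snap('side','d3.png'); s=bot.observe();print(s['time_s'],s['tcp_pos'],s['force'])
a=cv2.resize(d['pixels'][165:265,190:340],None,fx=2.66,fy=2.66,interpolation=2);b=cv2.resize(e['pixels'][150:250,170:320],None,fx=2.66,fy=2.66,interpolation=2)
c=cv2.resize(w['pixels'][170:384,110:410],(800,334)*1)if 0 else cv2.resize(w['pixels'][180:330,160:360],(440,330),interpolation=2)
o=np.zeros((600,800,3),np.uint8);o[:266,:399]=a;o[:266,400:799]=b;o[268:598,:440]=c
cv2.imwrite('pics/m3.png',o[:,:,::-1])
```

```text
5.8 [0.57744971 0.0599578  0.16187521] [5.92110275 0.41061195 0.42476528]
```

View pics/m3.png

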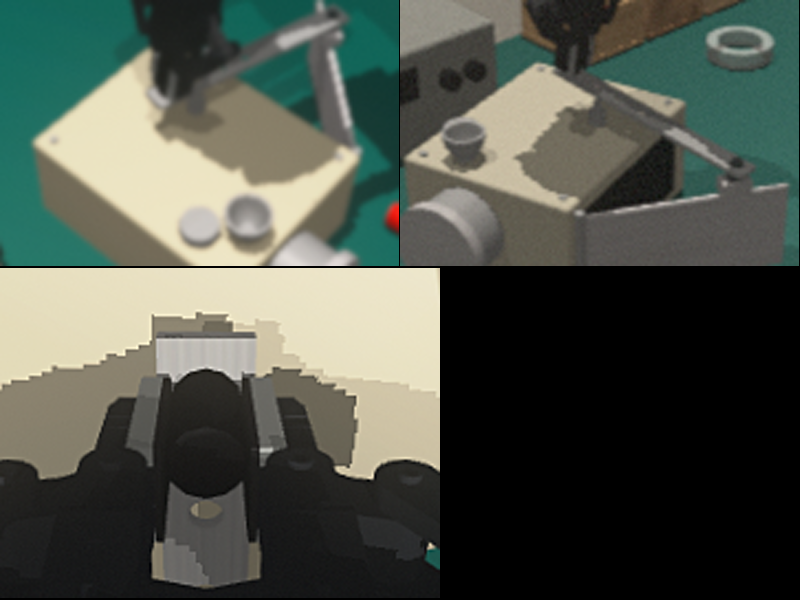

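The crops show the flap held wide and the stay raised clear of the pin, with the grip held centrally. The outer hole shows at about (253.6,290.5) in the wrist frame. I'll check the pivot position for the final bar direction.

Run:
```python
from fit2 import *
off=r.x[6:10]; S3,D3,W3=L('s3.png'),L('d3.png'),L('w3.png')
us=np.array([190+330/2.66,165+15/2.66]);ud=np.array([170+338/2.66,150+162/2.66])
rr=least_squares(lambda p:np.r_[(proj(S3,[[p[0],p[1],.131]])-us-off[:2])[0],(proj(D3,[[p[0],p[1],.131]])-ud-off[2:])[0]],[.37,.04]);print(rr.x,rr.fun)
# wrist: hole position on bar top, bar tilted: z at hole
for z in(.150,.152,.154): 
    h=least_squares(lambda p:(fe(W3,[[p[0],p[1],z]])-[253.6,290.5])[0],[.54,.05]);print(z,h.x)
print(fe(W3,[[.5446,.0565,.137]]))
```

```text
[0.37179365 0.03686415] [-0.11147483 -0.58009282 -0.35947418  0.40859292]
0.15 [0.54224232 0.05520175]
0.152 [0.54327374 0.05530007]
0.154 [0.54430516 0.05539838]
[[251.90147242 278.00001368]]
```

Emit:
apply_moves:
  moves: [-0.0002,0,0.0015,0,0,0,0.012,0.0055,0,-0.0003,0,-1.5,0,0.012,0.0055,0,-0.0003,0,-1.5,0,0.012,0,0,0,0,0,0,0.012,0,0,0,0,0,0,0.012]

```text
time_s: 6.3
tcp_pos: [0.5779, 0.06, 0.1506]
ee_rot: [[0.078, 0.09, -0.993], [0.006, -0.996, -0.09], [-0.997, 0.001, -0.078]]
force: [6.4, 0.8, 1.2]
opening: 0.0163
```

Emit:
apply_moves:
  moves: [0.0015,0,-0.0001,0,-0.4,0,0.012,0.0015,0,-0.0001,0,-0.4,0,0.012,0,0,0,0,0,0,0.012]

```text
time_s: 6.6
tcp_pos: [0.5782, 0.06, 0.1476]
ee_rot: [[0.064, 0.09, -0.994], [0.005, -0.996, -0.09], [-0.998, 0.001, -0.064]]
force: [5.3, 0.5, 2.0]
opening: 0.0165
```

Emit:
apply_moves:
  moves: [0.001,0,0,0,-0.3,0,0.012,0.001,0,-0.0001,0,-0.3,0,0.012,0,0,0,0,0,0,0.012]

```text
time_s: 6.9
tcp_pos: [0.5784, 0.06, 0.1457]
ee_rot: [[0.054, 0.09, -0.994], [0.004, -0.996, -0.09], [-0.999, 0.001, -0.054]]
force: [5.8, 0.1, 1.6]
opening: 0.0167
```

Emit:
apply_moves:
  moves: [0.001,0,0,0,-0.3,0,0.012,0.001,0,-0.0001,0,-0.3,0,0.012,0,0,0,0,0,0,0.012]

```text
time_s: 7.2
tcp_pos: [0.5786, 0.0601, 0.1437]
ee_rot: [[0.043, 0.09, -0.995], [0.003, -0.996, -0.09], [-0.999, 0.001, -0.043]]
force: [5.4, 0.4, 1.0]
opening: 0.0168
```

Emit:
apply_moves:
  moves: [0.001,0,0,0,-0.3,0,0.012,0.001,0,-0.0001,0,-0.3,0,0.012,0,0,0,0,0,0,0.012]

```text
time_s: 7.5
tcp_pos: [0.5788, 0.0601, 0.1417]
ee_rot: [[0.033, 0.09, -0.995], [0.002, -0.996, -0.09], [-0.999, 0.001, -0.033]]
force: [4.7, 0.7, -0.4]
opening: 0.0164
```

Emit:
apply_moves:
  moves: [0.001,0,0,0,-0.3,0,0.012,0.001,0,-0.0001,0,-0.3,0,0.012,0,0,0,0,0,0,0.012]

```text
time_s: 7.8
tcp_pos: [0.579, 0.0601, 0.1396]
ee_rot: [[0.022, 0.09, -0.996], [0.001, -0.996, -0.09], [-1.0, 0.001, -0.022]]
force: [6.6, 0.9, -0.0]
opening: 0.0168
```

Emit:
apply_moves:
  moves: [0.001,0,0,0,-0.3,0,0.012,0.001,0,-0.0001,0,-0.3,0,0.012,0,0,0,0,0,0,0.012]

```text
time_s: 8.1
tcp_pos: [0.5791, 0.0601, 0.1376]
ee_rot: [[0.012, 0.09, -0.996], [0.001, -0.996, -0.09], [-1.0, 0.001, -0.012]]
force: [5.6, 0.8, 1.7]
opening: 0.0163
```

Emit:
apply_moves:
  moves: [0.001,0,0,0,-0.3,0,0.012,0.0008,0,0,0,-0.2,0,0.012,0,0,0,0,0,0,0.012]

```text
time_s: 8.4
tcp_pos: [0.5791, 0.0601, 0.1359]
ee_rot: [[0.003, 0.09, -0.996], [-0.0, -0.996, -0.09], [-1.0, 0.001, -0.003]]
force: [5.9, -0.0, 0.1]
opening: 0.0166
```

Emit:
apply_moves:
  moves: [0.0006,0,0,0,-0.2,0,0.012,0,0,0,0,0,0,0.012]

```text
time_s: 8.6
tcp_pos: [0.5792, 0.0601, 0.1353]
ee_rot: [[0.0, 0.091, -0.996], [-0.001, -0.996, -0.091], [-1.0, 0.001, 0.0]]
force: [5.5, 0.5, 0.7]
opening: 0.0167
```

Now press gently until the shoulder is felt.

Emit:
apply_moves:
  moves: [0.0005,0,0,0,0,0,0.012,0,0,0,0,0,0,0.012]

```text
time_s: 8.8
tcp_pos: [0.5792, 0.0601, 0.1351]
ee_rot: [[0.0, 0.09, -0.996], [-0.001, -0.996, -0.09], [-1.0, 0.001, -0.0]]
force: [4.9, 0.5, 4.1]
opening: 0.0171
```

Emit:
apply_moves:
  moves: [0.0005,0,0,0,0,0,0.012,0,0,0,0,0,0,0.012]

```text
time_s: 9.0
tcp_pos: [0.5792, 0.0601, 0.135]
ee_rot: [[0.001, 0.09, -0.996], [-0.001, -0.996, -0.09], [-1.0, 0.001, -0.001]]
force: [3.1, 0.9, 11.7]
opening: 0.0168
```

Run:
```python
from h import *
w=snap('wrist','w4.png'); d=snap('scene','s4.png');e=snap('side','d4.png'); s=bot.observe();print(s['time_s'],s['tcp_pos'],s['force'],s['wrist_torque'])
a=cv2.resize(d['pixels'][165:265,190:340],None,fx=2.66,fy=2.66,interpolation=2);b=cv2.resize(e['pixels'][150:250,170:320],None,fx=2.66,fy=2.66,interpolation=2)
c=cv2.resize(w['pixels'][180:330,160:360],(440,330),interpolation=2)
o=np.zeros((600,800,3),np.uint8);o[:266,:399]=a;o[:266,400:799]=b;o[268:598,:440]=c
o[268:598,442:800]=cv2.resize(e['pixels'][160:205,200:249],(358,330),interpolation=2)
cv2.imwrite('pics/m4.png',o[:,:,::-1])
```

```text
9.15 [0.57919907 0.06008544 0.13502056] [ 2.19791974  0.30697744 10.06243412] [ 0.09516552 -0.55266204  0.04447539]
```

View pics/m4.png

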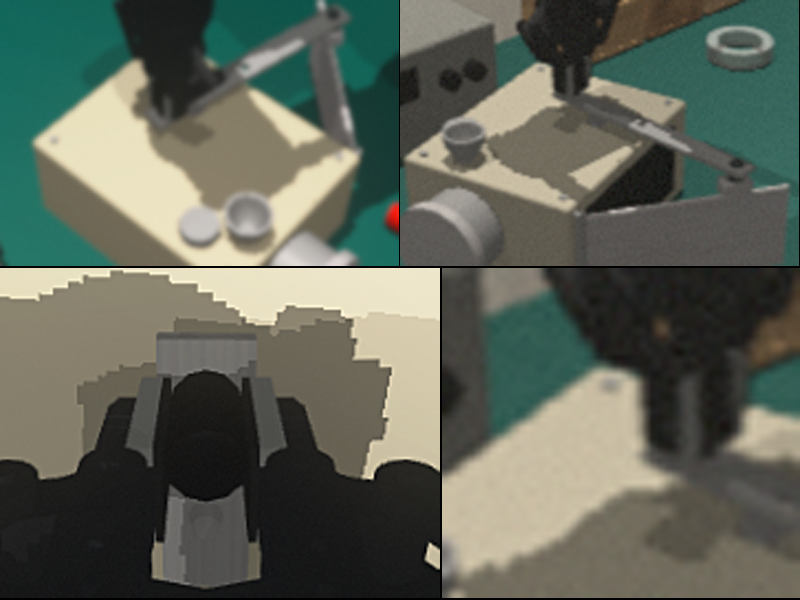

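The stop is hard at z = 0.1350, the same TCP height as when the stay was seated at the start, and the wrist view shows the pin filling the outer hole at about (206,522) in the crop. Next I'll hand the spring load to the pin and release.

Emit:
apply_moves:
  moves: [0,0,-0.0005,0,0,0,0.012,0,0,0,0,0,0,0.012,0,0,0,0,0,0,0.02,0,0,0,0,0,0,0.025,0,0,0,0,0,0,0.03]
  squeeze: 20

```text
time_s: 9.65
tcp_pos: [0.5782, 0.06, 0.1341]
ee_rot: [[-0.001, 0.09, -0.996], [-0.001, -0.996, -0.09], [-1.0, 0.001, 0.002]]
force: [-0.3, 0.1, 0.1]
opening: 0.03
```

Emit:
apply_moves:
  moves: [0,0,0,0,0,0,0.04,0,0,0,0,0,0,0.05,0,0,0,0,0,0,0.05]

```text
time_s: 9.95
tcp_pos: [0.5786, 0.0599, 0.1345]
ee_rot: [[-0.0, 0.089, -0.996], [-0.001, -0.996, -0.089], [-1.0, 0.001, 0.0]]
force: [-0.0, -0.5, -0.6]
opening: 0.0498
```

Free of contact. I'll rise straight up and look.

Emit:
apply_moves:
  moves: [-0.01,0,0,0,0,0,0.05,-0.02,0,0,0,0,0,0.05,-0.03,0,0,0,0,0,0.05,-0.03,0,0,0,0,0,0.05,0,0,0,0,0,0,0.05]

```text
time_s: 10.45
tcp_pos: [0.5805, 0.06, 0.2292]
ee_rot: [[0.007, 0.089, -0.996], [-0.001, -0.996, -0.089], [-1.0, 0.001, -0.007]]
force: [0.0, 0.8, 0.7]
opening: 0.0503
```

Emit:
apply_moves:
  moves: [0,0.04,0,0,0,0,0.05,0,0.04,0,0,0,0,0.05,0,0.04,0,0,0,0,0.05,0,0.02,0,0,0,0,0.05,0,0,0,0,0,0,0.05]

```text
time_s: 10.95
tcp_pos: [0.5911, -0.0821, 0.2247]
ee_rot: [[0.0, 0.087, -0.996], [-0.001, -0.996, -0.087], [-1.0, 0.001, -0.0]]
force: [0.9, 0.9, -0.3]
opening: 0.0497
```

Run:
```python
from h import *
w=snap('wrist','w5.png'); d=snap('scene','s5.png');e=snap('side','d5.png'); s=bot.observe();print(s['time_s'],s['tcp_pos'],s['force'])
a=cv2.resize(d['pixels'][165:265,190:340],None,fx=2.66,fy=2.66,interpolation=2);b=cv2.resize(e['pixels'][150:250,170:320],None,fx=2.66,fy=2.66,interpolation=2)
o=np.zeros((600,800,3),np.uint8);o[:266,:399]=a;o[:266,400:799]=b
o[268:598,:440]=cv2.resize(w['pixels'],(440,330),interpolation=3)
o[268:598,442:800]=cv2.resize(e['pixels'][155:215,205:270],(358,330),interpolation=2)
cv2.imwrite('pics/m5.png',o[:,:,::-1])
```

```text
11.1 [ 0.59091756 -0.07890228  0.22464551] [ 0.32651049  1.00315015 -0.38132337]
```

View pics/m5.png

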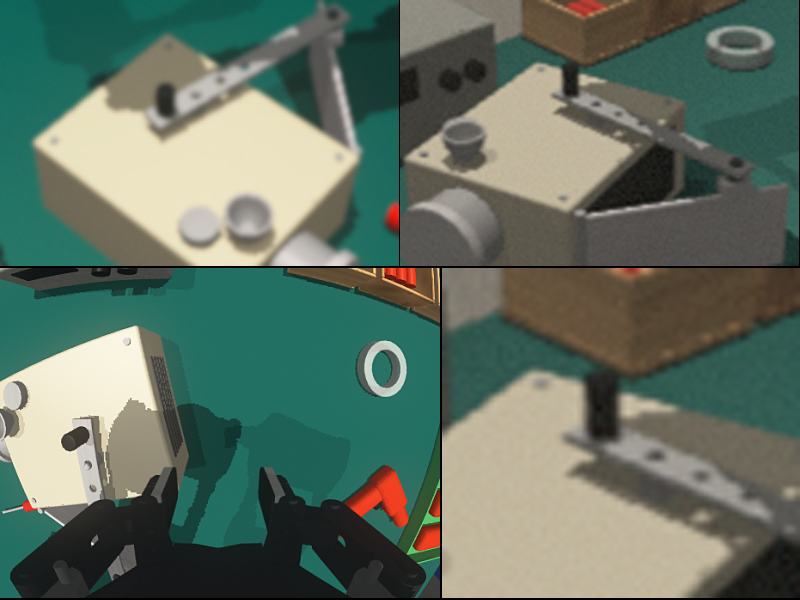

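The stay sits level with the outer hole on the pin and the flap wide, and the cup and bearing are undisturbed. As a last check by feel, I'll touch the grip top with closed fingers to confirm the seated height (expected 163 mm).

Emit:
apply_moves:
  moves: [0,-0.04,0,0,0,0,0,0,-0.04,0,0,0,0,0,0,-0.04,0,0,0,0,0,0,-0.0196,0.0008,0,0,0,0,0,0,0,0,0,0,0]

```text
time_s: 11.6
tcp_pos: [0.577, 0.0631, 0.2247]
ee_rot: [[-0.0, 0.094, -0.996], [-0.0, -0.996, -0.094], [-1.0, 0.0, 0.0]]
force: [-0.7, -0.5, 0.2]
opening: -0.0004
```

Emit:
apply_moves:
  moves: [0.03,0,0,0,0,0,0,0.02,0,0,0,0,0,0,0,0,0,0,0,0,0,0,0,0,0,0,0,0]

```text
time_s: 12.0
tcp_pos: [0.5779, 0.0595, 0.175]
ee_rot: [[-0.0, 0.09, -0.996], [-0.001, -0.996, -0.09], [-1.0, 0.001, 0.0]]
force: [0.8, -0.4, -0.6]
opening: -0.0003
```

Emit:
apply_moves:
  moves: [0.005,0,0,0,0,0,0,0.005,0,0,0,0,0,0,0,0,0,0,0,0,0]

```text
time_s: 12.3
tcp_pos: [0.5777, 0.0594, 0.1644]
ee_rot: [[-0.0, 0.089, -0.996], [-0.001, -0.996, -0.089], [-1.0, 0.001, 0.0]]
force: [-0.2, -0.1, 0.2]
opening: 0.0003
```

Emit:
apply_moves:
  moves: [0.001,0,0,0,0,0,0,0,0,0,0,0,0,0]

```text
time_s: 12.5
tcp_pos: [0.5779, 0.0595, 0.1637]
ee_rot: [[0.0, 0.089, -0.996], [-0.001, -0.996, -0.089], [-1.0, 0.001, -0.0]]
force: [-0.1, 0.6, -1.0]
opening: 0.0004
```

Emit:
apply_moves:
  moves: [0.0005,0,0,0,0,0,0,0,0,0,0,0,0,0]

```text
time_s: 12.7
tcp_pos: [0.5779, 0.0595, 0.1631]
ee_rot: [[0.0, 0.089, -0.996], [-0.001, -0.996, -0.089], [-1.0, 0.001, -0.0]]
force: [0.6, -0.6, -0.1]
opening: 0.0
```

Emit:
apply_moves:
  moves: [0.0005,0,0,0,0,0,0,0,0,0,0,0,0,0]

```text
time_s: 12.9
tcp_pos: [0.5779, 0.0595, 0.163]
ee_rot: [[0.001, 0.089, -0.996], [-0.001, -0.996, -0.089], [-1.0, 0.001, -0.001]]
force: [-2.4, 0.1, 7.3]
opening: 0.0
```

Contact came hard at exactly 163.0 mm, so the stay is fully home. I'll retreat and hand in.

Emit:
apply_moves:
  moves: [-0.01,0,0,0,0,0,0,-0.03,0,0,0,0,0,0,-0.03,0,0,0,0,0,0,0,0,0,0,0,0,0,0,0,0,0,0,0,0]

```text
time_s: 13.4
tcp_pos: [0.5781, 0.0595, 0.2334]
ee_rot: [[0.002, 0.089, -0.996], [-0.001, -0.996, -0.089], [-1.0, 0.001, -0.002]]
force: [0.4, -0.7, -0.1]
opening: 0.0004
```

Run:
```python
from h import *
s=bot.observe();print(s['time_s'],s['tcp_pos'],s['force'])
a=cv2.imread('pics/d5.png')[195:225,270:310].astype(int);e=snap('side','d6.png')['pixels'][195:225,270:310,::-1].astype(int);print('pivot-area diff',abs(a-e).mean())
print(bot.close_job())
```

```text
13.4 [0.57812836 0.05954984 0.23339415] [ 0.3513277  -0.65286018 -0.07428403]
pivot-area diff 12.834166666666667
the job is handed in; nothing more can be done
None
```

The stay's outer hole is over the pin and pressed down onto the shoulder. The flap is held wide open and the gripper is clear. The job was handed in at 13.4 s.

I lifted the stay off the pin by its grip, swung the flap wider, lowered the outer hole over the pin, pressed it home and let go.

**Force:** while pressing it home, the highest wrist reading I saw was about 12 N.

**Seating:** the stay stopped hard with the fingertips at 135.0 mm, against 134.9 mm when it was seated at the start. After letting go, I touched the grip top and met a hard stop at 163.0 mm, the height expected for a seated stay, with about 7 N.

**Pictures:** after release, the stay looked level on the pin, the flap was wide open, and the cup and bearing had not moved. I did not check the flap's angle reading against 0.45.

**Unclear check:** a last automatic picture comparison around the pivot gave a mean difference of 12.8 grey levels. I think this is the arm's changed shadow, but I did not view that picture to confirm it. The wrist force was back near zero.

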